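# Push the pin tin through the returns-box flap

### The arm

A 6-joint arm with a two-finger parallel gripper is mounted at the origin on the work surface. World frame = base frame: x ahead of the robot, y to its left, z up, the work surface at z = 0. Lengths are in m, angles in rad, forces in N, time in s.
With the tool pointing down it reaches from about 0.35 to 1 m from the base axis. Payload 7.1 kg.
Tool frame: the origin (TCP) lies between the finger pads; the fingertips stand 22 mm ahead of it and the grasp point (between the pads) lies 3 mm ahead of it; z points along the fingers, y is the line along which they close (so a half turn about z gives the same grasp; the last joint's range is limited). The gripper opens to 85 mm and grips with 20 to 120 N. Pads are 22 mm wide; open, the fingers measure 114 mm over their backs; the gripper's body (76 mm by 85 mm) begins 54 mm behind the grasp point. The pads swing forward as they close: fully open they stand 13 mm farther back than shut.
Start: joints at [-1.194, 0.423, 1.63, -0, 1.089, -0.019], TCP at [0.241, -0.577, 0.253] pointing down, gripper open.
Joint ranges: [-3, 3], [-0.9, 2.11], [0.09, 2.58], [-1.31, 4.45], [0.11, 2.69], [-2.54, 2.54]. Speed limits (rad/s): [2.39, 2.39, 3.01, 3.14, 3.14, 3.14].

### API

Orientations are given as a rotation vector (axis times angle).
In Python, from rig import manip gives the robot as it stands. The module is installed in compiled form; this text tells all that it offers. Calls block until the motion is done:
- manip.move_to(position, orientation): joint-space move of the TCP to a pose.
- manip.servo_line(position, orientation=None, rate=0.15): straight line of the TCP; orientation=None keeps the orientation; rate is the mean speed in m/s.
- manip.set_joints(angles): joint-space move.
- manip.command_gripper(opening, f_grip=None): finger opening in m; f_grip is the grip in N (None keeps the last); returns when the fingers have stopped.
- manip.hold(seconds).
- manip.solve_ik(position, orientation): joint angles nearest the present ones, or None.
- manip.camera(name): name is "scene" or "top" or "wrist"; returns a dict with "image" (480x640x3 uint8, red, green, blue), "fx", "fy", "cx", "cy" (pixels), "k1" (the pictures are not rectified: a ray, as slopes to the right and down, at radius r is drawn at 1 + k1 r^2 times it, then the intrinsics apply), "cam_to_world" (4x4, takes a point from camera to world coordinates); the wrist camera has in their place "mount" (4x4, takes a point from camera to tool coordinates, whose origin is the TCP and whose axes are the flange's). Camera axes: x right, y down, z forward; pixel columns grow to the right and rows downward; lengths in m; the calibration is good to about 2 mm. A picture is of the moment at which its call begins: read the wrist's pose just before it. There is no depth.
A pose or a line that the arm cannot do raises manip.IKError and nothing moves.
- manip.sign_off(): hands the job in; it is judged then, once.
Readings, each from a call of its own:
- manip.get_time(): time.
- manip.get_joint_positions(): joint angles.
- manip.get_joint_vel(): joint speeds.
- manip.get_tau(): joint torques, N m.
- manip.get_position(): TCP position.
- manip.get_ee_rot(): TCP orientation.
- manip.get_contact_force(): force on the tool from outside, world axes, zero at the start.
- manip.get_torque(): the same for the moment, N m.
- manip.get_width(): finger opening in m.
- manip.get_grip_force(): force on a finger pad.
Only numpy, scipy, OpenCV 4.12 (cv2) and the standard library are available. Lean on these libraries where they do the work, as an engineer would, in place of code of your own. Each camera call takes 0.05 s, during which the arm holds its last target. There are 200 camera calls.

### The job

Return the low round metal pin tin: without picking it up, push it steadily along the shelf of the returns box with the fingertips and in through the hanging flap, until it drops down the chute into the bin behind. Then draw the fingers back out so that the flap swings fully shut by itself. Leave the other stationery where it is.

Things in the scene. Friction and masses are not known exactly. Their poses are not given: they have to be found in the camera images.
- returns_box: Black box with aluminium edges, fixed. Origin on the table straight below the middle of the closed flap; x points level into the box (pushing direction), y left along the flap, z up. Before the flap is a white shelf: x -200 to 0 mm, y -180 to 180, top 70 mm above the table, side rails 7 mm high, open front edge. Inside is a bin 336 mm wide, floor 6 mm above the table, back wall at x = 194.
- header_edge (a point): Middle of the lower edge of the header over the opening, 150 mm above the shelf, in the flap's plane. The header is 30 mm high, a clear cover roofs the bin behind it. The opening below it is 244 mm wide (y -122 to 122 mm of the box) between posts 12 mm thick, and starts at the shelf. Fingers get in only leaning forward (some 30 to 45 degrees) under the header.
- chute_edge (a point): Middle of the shelf's inner end, 30 mm behind the flap's plane, at the shelf's top (70 mm above the table). The shelf runs level under the flap up to here; behind it a steel chute drops at about 44 degrees to the bin floor. A thing whose middle passes this edge tips and slides down.
- flap (a joint): Hanging grey plastic flap closing the opening, 234 mm wide, 141 high, 4 thick, 100 g; hinged along its top edge 148 mm above the shelf, lower edge 3 mm above the shelf. Radians: 0 hangs shut, grows as the lower edge swings inward, to 1.35; it cannot swing outward. Less than 1 N opens it; it rests on what passes under it and falls shut by its own weight.
- tin_center (a point): Centre (half-way up) of the loose pin tin: a plain closed metal disc, 64 mm in diameter, 32 mm high, 0.1 to 0.2 kg, lying flat on the shelf (centre 16 mm above it), 80 to 120 mm before the flap, up to 45 mm left or right of the middle. Friction about 0.6.
- tin: The same pin tin; this origin is the centre of its underside, z is its axis.
- note_block: Loose yellow note block 50 x 50 x 25 mm on the shelf near its left rail, a bystander; origin at the centre of its underside.
- sharpener: Loose black pencil sharpener 50 x 32 x 30 mm on the shelf near its right rail, a bystander; origin at the centre of its underside.
- stapler: Loose stapler, 140 x 36 x 54 mm, on the table to the right, a bystander; origin at the centre of its underside.
- pen_cup: Loose green cup with pens, 84 mm in diameter, about 150 mm high with the pens, on the table to the left, a bystander; origin at the centre of its underside.
- tape_roll: Loose roll of tape lying flat, 100 mm in diameter, 25 mm high, hollow, on the table to the left, a bystander; origin at the centre of its underside.
- glue_stick: Loose glue stick standing up, 32 mm in diameter, 95 mm high, on the table to the right, a bystander; origin at the centre of its underside.
- hole_punch: Loose hole punch, 110 x 110 x 64 mm, on the table to the right, a bystander; origin at the centre of its underside.
Not all that is in view belongs to the job. What is shaped like the tin but turquoise is not meant.

How it is judged:
By the outcome, as a careful person would: the job done as asked, in the order asked, and still so for the second after the job is handed in, with the robot touching nothing.
It also fails if it takes over 35 s, if anything falls off the work surface, if the arm or the gripper's body presses on something with over 40 N, if the wrist force passes 120 N, or if a joint passes its speed limit or range.

## Working session

There is one attempt and no reset: what is moved stays moved. The work goes in short steps, each a Python script; the robot and the scene stay as the last script left them, time stands still between calls to the robot, and variables do not carry over. Pictures are saved under pics/ and viewed, at most 10 in all, crops included, and the job is handed in when it is done.

```bash
mkdir -p pics; python3 - <<'E'
from rig import manip
import cv2,pickle
for n in("scene","top"):
    c=manip.camera(n); cv2.imwrite(f"pics/{n}0.png",c["image"][:,:,::-1]); pickle.dump(c,open(n+".pkl","wb"))
    print(n,c["fx"],c["fy"],c["cx"],c["cy"],c["k1"]);print(c["cam_to_world"].round(3))
print(manip.get_ee_rot(),manip.get_time(), manip.get_width())
E
```

```text
scene 582.2146686885295 582.2146686885295 314.68552759168415 240.3591010444002 -0.08797641834213642
[[ 0.98  -0.134  0.144  0.28 ]
 [-0.197 -0.66   0.725 -1.074]
 [-0.002 -0.739 -0.674  1.154]
 [ 0.     0.     0.     1.   ]]
top 519.2049840382502 519.2049840382502 313.5857621552928 247.16141941441572 -0.03674616325429758
[[ 0.02  -0.995  0.096  0.37 ]
 [-1.    -0.022 -0.015 -0.011]
 [ 0.017 -0.096 -0.995  1.366]
 [ 0.     0.     0.     1.   ]]
[-3.07888215e+00 -6.17381337e-01  4.03639703e-04] 0.1 0.08558301710442348
```

View pics/scene0.png

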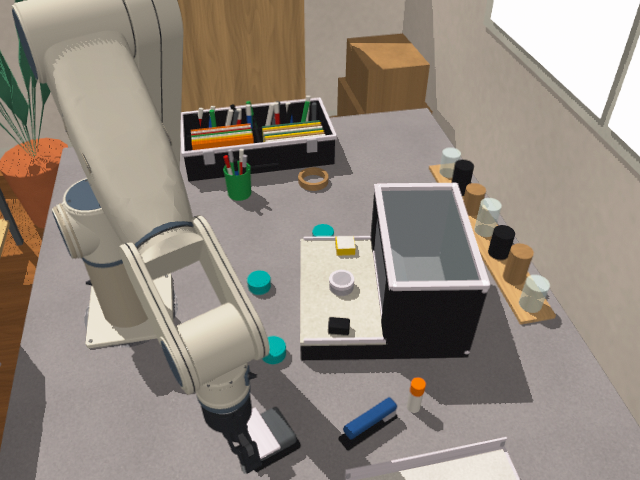

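View pics/top0.png

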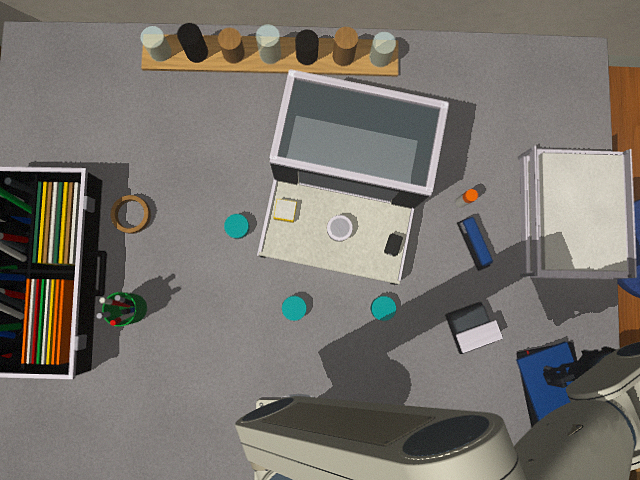

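The scene shows one metal-grey disc on the shelf at top (340,228) / scene (342,281). The lookalikes are turquoise, on the table at top (236,226), (294,307) and (384,307). I choose the grey one and check it in a close crop.

```bash
python3 - <<'E'
import cv2
i=cv2.imread("pics/top0.png")[60:290,250:460]
cv2.imwrite("pics/crop.png",cv2.resize(i,None,fx=2.6,fy=2.6,interpolation=cv2.INTER_CUBIC))
E
cat >h.py <<'E'
import numpy as np,cv2,pickle
def ray(c,u,v):
    K=np.array([[c["fx"],0,c["cx"]],[0,c["fy"],c["cy"]],[0,0,1]])
    p=cv2.undistortPoints(np.array([[[u,v]]],float),K,np.array([c["k1"],0,0,0,0.]))[0,0]
    T=c["cam_to_world"];return T[:3,3],T[:3,:3]@np.array([p[0],p[1],1])
def atz(c,u,v,z):
    o,d=ray(c,u,v);return o+d*(z-o[2])/d[2]
def proj(c,P):
    K=np.array([[c["fx"],0,c["cx"]],[0,c["fy"],c["cy"]],[0,0,1]])
    W=np.linalg.inv(c["cam_to_world"]);
    return cv2.projectPoints(np.atleast_2d(np.array(P,float)),cv2.Rodrigues(W[:3,:3])[0],W[:3,3],K,np.array([c["k1"],0,0,0,0.]))[0][:,0]
E
```

```text
(no output)
```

View pics/crop.png

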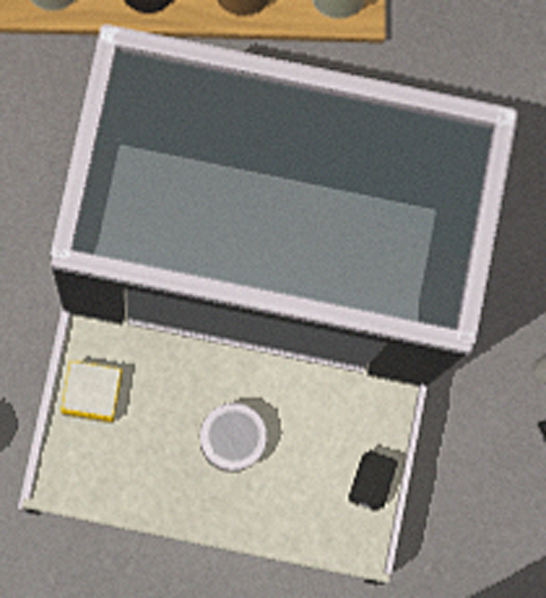

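The crop shows the plain grey tin with its top centred at crop (234,437). Shelf front corners are at (22,507) and (388,580), the opening corners at the shelf at (125,320) and (368,372). The flap is shut.

```bash
python3 - <<'E'
from h import *
from scipy.optimize import least_squares
c=pickle.load(open("top.pkl","rb"));s=pickle.load(open("scene.pkl","rb"))
f=lambda x,y:(250+(x+.5)/2.6-.5,60+(y+.5)/2.6-.5)
L=[(22,507,-.2,.183,.073),(388,580,-.2,-.183,.073),(62,312,0,.183,.077),(425,385,0,-.183,.077),(125,320,0,.122,.07),(368,372,0,-.122,.07)]
uv=np.array([f(*l[:2]) for l in L]);B=np.array([l[2:] for l in L])
def W(p,B):
    a=p[2];R=np.array([[np.cos(a),-np.sin(a),0],[np.sin(a),np.cos(a),0],[0,0,1]]);return B@R.T+[p[0],p[1],0]
r=least_squares(lambda p:(proj(c,W(p,B))-uv).ravel(),[.5,-.05,-.2],loss='soft_l1')
p=r.x;print(p,(proj(c,W(p,B))-uv).round(1).tolist())
for n,P in(("tin top",atz(c,*f(234,437),.102)),("tin scene",atz(s,342,277,.102)),("note",atz(c,*f(91,390),.095)),("sharp",atz(c,*f(375,478),.1))):
    a=p[2];d=P-[p[0],p[1],0];print(n,P.round(4),"box",np.cos(a)*d[0]+np.sin(a)*d[1],-np.sin(a)*d[0]+np.cos(a)*d[1])
print("top frame box corners",[ (atz(c,*f(*q),.25)[:2]).round(3).tolist() for q in((53,262),(468,352),(103,28),(515,110))])
print("check scene",proj(s,W(p,B)).round().tolist())
np.save("box.npy",p)
E
```

```text
[ 0.63510987 -0.10520546 -0.18495433] [[-1.6, 0.3], [1.2, 2.2], [-0.2, -2.2], [2.1, -0.6], [-0.7, 0.3], [-0.1, -0.1]]
tin top [ 0.5412 -0.0932  0.102 ] box -0.09448740571007147 -0.005470772762744302
tin scene [ 0.545  -0.0904  0.102 ] box -0.09131458447920707 -0.0019822152804242106
note [0.5842 0.0432 0.095 ] box -0.07730216726300562 0.13652960560516753
sharp [ 0.5054 -0.2275  0.1   ] box -0.10499721183066209 -0.14403345282692737
top frame box corners [[0.667, 0.072], [0.598, -0.28], [0.874, 0.035], [0.811, -0.322]]
check scene [[299.0, 237.0], [298.0, 342.0], [371.0, 235.0], [385.0, 340.0], [373.0, 252.0], [382.0, 322.0]]
```

```bash
cat >>h.py <<'E'
from scipy.spatial.transform import Rotation as Rn
b=np.load("box.npy") ; psi=-0.188
bx=np.array([np.cos(psi),np.sin(psi),0]);by=np.array([-np.sin(psi),np.cos(psi),0])
TH=np.radians(38)
def pose(x,y,z,th=TH,s=-1):
    """fingertip at box x,y and z above the shelf -> TCP position, rotvec"""
    az=np.sin(th)*bx-np.cos(th)*np.array([0,0,1]);ay=s*by;ax=np.cross(ay,az)
    P=np.array([b[0],b[1],.07+z])+x*bx+y*by-.022*az
    return P,Rn.from_matrix(np.c_[ax,ay,az]).as_rotvec()
E
python3 - <<'E'
from h import *
from rig import manip
print(manip.camera("wrist")["mount"].round(3))
for s in(-1,1):
  for q in((-.2,-.004,.1),(-.19,-.004,.013),(.03,-.004,.013)):
    j=manip.solve_ik(*pose(*q,s=s)); print(s,q,None if j is None else np.round(j,2))
E
```

```text
[[-0.    -0.948 -0.319  0.082]
 [ 1.    -0.     0.001 -0.   ]
 [-0.001 -0.319  0.948 -0.121]
 [ 0.     0.     0.     1.   ]]
-1 (-0.2, -0.004, 0.1) [-0.19  0.16  2.47  3.13  0.15 -1.56]
-1 (-0.19, -0.004, 0.013) [-0.19  0.48  2.49  3.14  0.49 -1.57]
-1 (0.03, -0.004, 0.013) [-0.19  0.59  2.03  3.14  0.14 -1.57]
1 (-0.2, -0.004, 0.1) [-0.19  0.16  2.47  3.13  0.15  1.58]
1 (-0.19, -0.004, 0.013) [-0.19  0.48  2.49  3.14  0.49  1.57]
1 (0.03, -0.004, 0.013) [-0.19  0.59  2.03  3.14  0.14  1.57]
```

```bash
sed -i 's/radians(38)/radians(42)/; s/s=-1):/s=1):/' h.py; python3 - <<'E'
from h import *
from rig import manip
for q in((-.2,-.004,.2),(-.19,-.004,.06),(-.175,-.004,.013),(.03,-.004,.013)):
    j=manip.solve_ik(*pose(*q)); print(q,None if j is None else np.round(j,2))
manip.move_to([.3,-.4,.42],manip.get_ee_rot());print(manip.get_time())
manip.move_to(*pose(-.2,-.004,.2));print(manip.get_time(),manip.get_joint_positions())
manip.command_gripper(.03)
manip.servo_line(pose(-.18,-.004,.05)[0],rate=.12)
print(manip.get_time(),manip.get_position(),manip.get_width(),manip.get_contact_force())
R=Rn.from_rotvec(manip.get_ee_rot()).as_matrix();P=manip.get_position()
c=manip.camera("wrist");T=np.eye(4);T[:3,:3]=R;T[:3,3]=P;c["cam_to_world"]=T@c["mount"]
pickle.dump(c,open("w1.pkl","wb"));cv2.imwrite("pics/w1.png",c["image"][:,:,::-1])
E
```

```text
(-0.2, -0.004, 0.2) [-0.19 -0.13  2.42  0.01  0.12 -1.59]
(-0.19, -0.004, 0.06) [-0.19  0.35  2.51  3.14  0.45  1.57]
(-0.175, -0.004, 0.013) [-0.19  0.53  2.49  3.14  0.61  1.57]
(0.03, -0.004, 0.013) [-0.19  0.61  2.06  3.14  0.26  1.57]
1.1333
2.725 [-0.19134121 -0.12779497  2.41561716  0.0126732   0.12080418 -1.58438205]Traceback (most recent call last):
  File "<stdin>", line 8, in <module>
rig.IKError: the arm cannot follow that straight line within its joint ranges
```

```bash
python3 - <<'E'
from h import *
from rig import manip
manip.move_to(*pose(-.2,-.004,.11));print(manip.get_time(),manip.get_joint_positions())
manip.servo_line(pose(-.18,-.004,.05)[0],rate=.12)
print(manip.get_time(),manip.get_position(),manip.get_width(),manip.get_contact_force())
R=Rn.from_rotvec(manip.get_ee_rot()).as_matrix();P=manip.get_position()
c=manip.camera("wrist");T=np.eye(4);T[:3,:3]=R;T[:3,3]=P;c["cam_to_world"]=T@c["mount"]
pickle.dump(c,open("w1.pkl","wb"));cv2.imwrite("pics/w1.png",c["image"][:,:,::-1])
pts=[b[:2]@np.eye(2,3)+[0,0,.07]+y*by for y in(.122,-.122)]
print(proj(c,pts))
E
```

```text
5.9667 [-0.19028749  0.15186886  2.50582341  3.13495376  0.2493124   1.57476066]
6.6417 [ 0.44288037 -0.0727076   0.13635161] 0.029613520234074767 [ 0.48789746 -0.18583075 -0.08220365]
[[447.60561939 319.65775726]
 [202.96566563 319.60280434]]
```

View pics/w1.png

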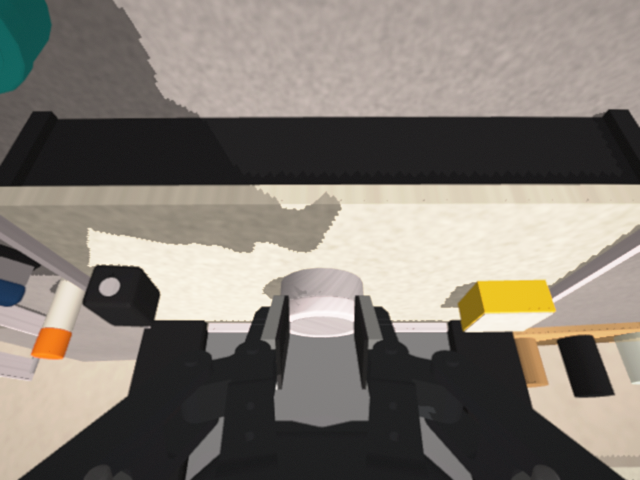

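The tin is centred (col 321) between the fingers (cols 282 and 362), and the opening (207–449, row 325) matches the prediction to a few pixels. Next I lower the fingers and push.

```bash
python3 - <<'E'
from h import *
from rig import manip
y=-.004
manip.servo_line(pose(-.18,y,.014)[0],rate=.08)
print(manip.get_time(),manip.get_contact_force())
for x in(-.13,-.09,-.05,-.025):
    manip.servo_line(pose(x,y,.014)[0],rate=.06); print(x,manip.get_time(),manip.get_contact_force().round(2))
for n in("scene",):
    c=manip.camera(n); cv2.imwrite("pics/s2.png",cv2.resize(c["image"][170:370,240:500,::-1],None,fx=3,fy=3))
E
```

```text
7.2917 [0.19074655 0.43516465 0.50885631]
-0.13 8.275 [ 0.13 -0.86 -0.22]
-0.09 9.0917 [-0.27  0.58 -0.55]
-0.05 9.9083 [0.14 0.26 0.51]
-0.025 10.475 [-0.91 -0.05 -0.54]
```

View pics/s2.png

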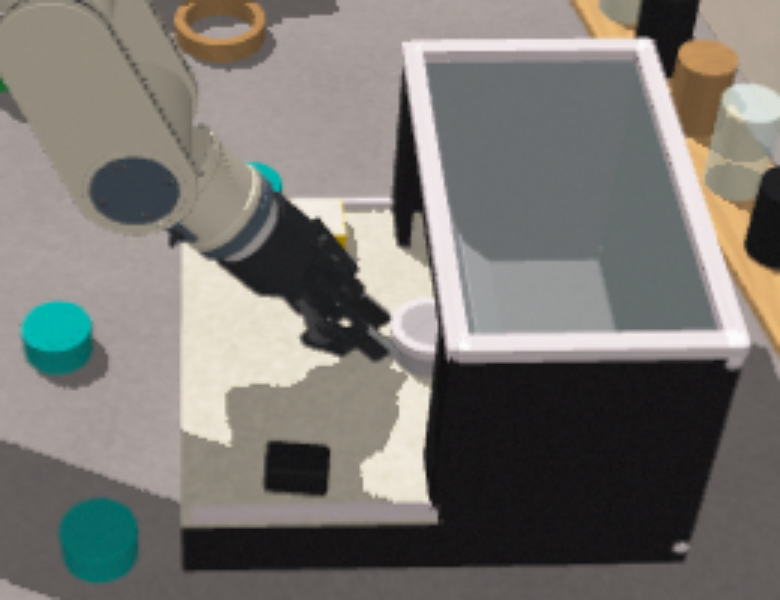

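The tin (crop 415,325) sits ahead of the fingertips and is entering the flap. The block and sharpener have not moved.

```bash
python3 - <<'E'
from h import *
from rig import manip
y=-.004
for x in(-.01,.01,.025,.035):
    manip.servo_line(pose(x,y,.014)[0],rate=.05); print(x,manip.get_time(),manip.get_contact_force().round(2))
manip.hold(.5)
a=manip.camera("scene")["image"][150:350,270:500,::-1];t=manip.camera("top")["image"][60:290,250:460,::-1]
cv2.imwrite("pics/s3.png",np.hstack([cv2.resize(a,(400,348)),cv2.resize(t,(318,348))]))
E
```

```text
-0.01 10.975 [-0.35 -0.49  0.32]
0.01 11.525 [ 0.08 -0.08  0.01]
0.025 11.975 [-0.66  0.84  0.23]
0.035 12.325 [-0.69 -0.2  -1.08]
```

View pics/s3.png

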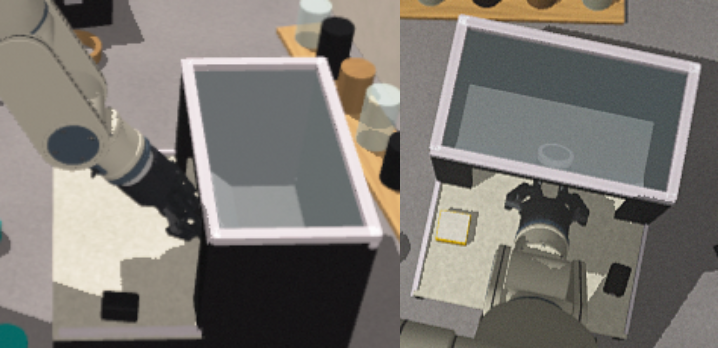

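The tin shows through the clear cover at (555,153) in the right panel, over the chute edge. I'll draw back and look.

```bash
python3 - <<'E'
from h import *
from rig import manip
y=-.004
c=manip.camera("top")
for z in(.02,.05,.08,.1):
    d=atz(c,352.4,161,z)-[b[0],b[1],0]; print(z,d@bx,d@by)
manip.servo_line(pose(-.19,y,.016)[0],rate=.12)
manip.servo_line(pose(-.21,y,.09)[0],rate=.12)
manip.hold(1)
print(manip.get_time(),manip.get_contact_force())
a=manip.camera("scene")["image"][150:350,270:500,::-1];t=manip.camera("top")["image"][60:290,250:460,::-1]
cv2.imwrite("pics/s4.png",np.hstack([cv2.resize(a,(400,348)),cv2.resize(t,(318,348))]))
cv2.imwrite("pics/w4.png",manip.camera("wrist")["image"][:,:,::-1])
E
```

```text
0.02 0.09947958018262935 -0.005971584754072647
0.05 0.09106495743704285 -0.004870625128378284
0.08 0.08265033469145634 -0.0037696655026839016
0.1 0.07704058619439871 -0.0030356924188876533
16.7917 [-0.04922009 -0.24672641  0.47955487]
```

View pics/s4.png

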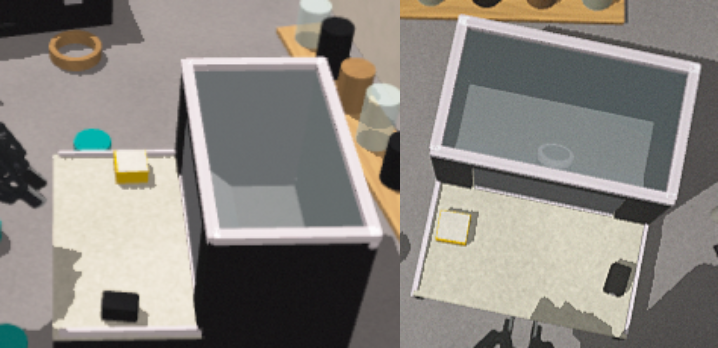

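View pics/w4.png

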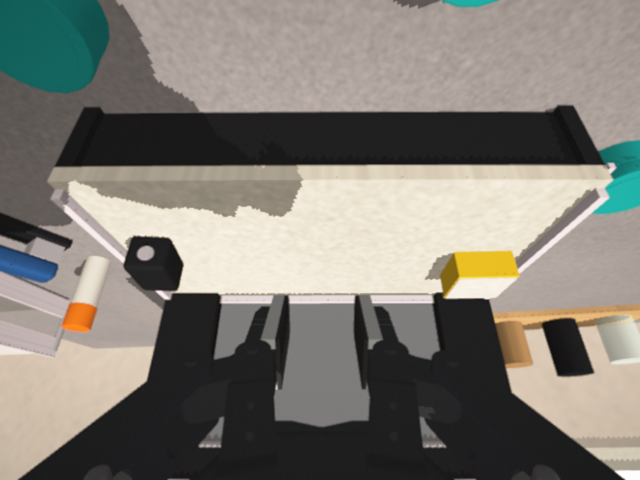

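The shelf is clear, the flap hangs shut with its lower edge straight at row 299, the tin lies at the foot of the chute, and the bystanders are unmoved. Handing in.

```bash
python3 -c "
from rig import manip
print(manip.sign_off(),manip.get_time())"
```

```text
the job is handed in; nothing more can be done
the job is handed in; nothing more can be done
```

The tin was pushed through the flap and now rests at the foot of the chute in the bin, leaning on the chute; the flap hangs shut, the bystanders look unmoved, and the job was handed in at about 17 s.

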